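Eject the spent drying cassette and tuck it under the drying stand's sprung arm

ROBOT

A 6-joint arm with a two-finger parallel gripper is mounted at the origin on the work surface. World frame = base frame: x ahead of the robot, y to its left, z up, the work surface at z = 0. Lengths are in m, angles in rad, forces in N, time in s.
With the tool pointing down it reaches from about 0.4 to 0.825 m from the base axis. Payload 7 kg.
Tool frame: the origin (TCP) lies on the centre line of the jaws, within the pads' length; the fingertips stand 19 mm ahead of it and the grasp point (between the pads) is the TCP; z points along the fingers, y is the line along which they close (so a half turn about z gives the same grasp; the last joint's range is limited). The gripper opens to 88 mm and grips with 3 to 60 N. Pads are 19 mm wide; open, the fingers measure 130 mm over their backs; the gripper's body (78 mm by 193 mm) begins 47 mm behind the grasp point.
Start: joints at [-0.952, 0.359, 0.012, 0, -1.224, -0.288], TCP at [0.219, -0.638, 0.246] pointing down, gripper open.
Joint ranges: [-3.07, 3.07], [-1.43, 2.12], [-1.02, 1.25], [-3.03, 1.67], [-3.05, -0], [-3.03, 3.03]. Speed limits (rad/s): [2.39, 2.39, 3.01, 3.14, 3.14, 3.14].

INTERFACE

Orientations are given as [roll, pitch, yaw] about the fixed x, y, z axes, in that order (R = Rz(yaw) Ry(pitch) Rx(roll)).
In Python, from station import arm, imaging, models gives the robot as it stands.
- The arm moves only by the tool play_rows, never from a script. Its arguments are lists of equal length, an entry for each row: "travel": the shift along the tool's x, y, z in units of 25 mm (1.0 is 25 mm), a list of three; "twist": the turn about the tool's z in units of 0.15 rad (1.0 is 0.15 rad). A call has 1 to 8 rows; each row shifts and turns the commanded pose from where the row before left it, along the tool's axes as they then stand; what a row does not reach is not made up. A row lasts 1/8 s, in which the tool goes at most 62.5 mm and 10.7 degrees, less where a joint would pass 70% of its speed; a pose out of reach is approached as far as the arm can. A call with a number of a shift or a turn outside -1 to 1 is refused whole. A call with a gripper value outside its range is refused whole. "fingers" is the opening, from 0 (shut) to 1 (fully open), set as the call begins (left out, the last holds). The fingers move at their own pace and stop on an object; "newtons" is the grip in N (left out, the last holds). Time passes only in rows, so rows that do not move let the fingers close. It gives the time, the measured TCP pose, the force, the opening and the grip force at its end, in the units of the state.
- arm.get_state(): the state, without advancing time (a new reading comes with each control period).
- imaging.grab_frame(name): name is "scene" or "top"; returns a dict with "pixels" (400x640x3 uint8, red, green, blue), "fx", "fy", "cx", "cy" (pixels), "R" (3x3) and "t" (3): a world point X has camera coordinates R X + t. Camera axes: x right, y down, z forward; pixel columns grow to the right and rows downward; lengths in m; the calibration is good to about 2 mm. A picture is of the moment at which its call begins. There is no depth.
- arm.job_done(): hands the job in; it is judged then, once.
Trained networks look in the newest picture that a camera, given by its name, has taken for a name from the list of things; names that differ only in an ending like _2 or _b are one class to them, and where a whole thing is asked for, a point or a joint stands for the part that bears it (a point fixed in the world has none). Each returns a list of dicts, best first, with "confidence" (0 to 1); they miss things now and then, are a little off and sometimes report something else, mostly with a low value. They report only what shows in the picture. A call takes as long as a camera call. They do not tell look-alikes from the thing itself.
- models.boxes_of(name, camera): "extent" ([centre column, centre row, width, height] in pixels, round what is visible of it).
- models.silhouettes(name, camera): "pixels" (400x640 bool, what is visible of it) and "extent" ([centre column, centre row, width, height] in pixels, round what is visible of it).
The state is a dict: "t": time; "q": joint angles; "qd": joint speeds; "joint_efforts": joint torques, N m; "eef_pos": TCP position; "ee_rot": TCP orientation; "force": force on the tool from outside, world axes, zero at the start; "moment": the same for the moment, N m; "width": finger opening in m; "gripper_force": force on a finger pad.
Only numpy, scipy, OpenCV 4.12 (cv2) and the standard library are available. Lean on these libraries where they do the work, as an engineer would, in place of code of your own. Each camera call takes 0.05 s, during which the arm holds its last target. There are 200 camera calls.

TASK

The drying-gel cassette in the closet dehumidifier is spent. Push the ejector slide on top of the dehumidifier all the way forward so that the cassette comes out of its slot, let the slide spring back, draw the cassette right out, and tuck it endways under the sprung arm of the drying stand, flat and square on top of the two cassettes already there and pushed fully home against the back stop. Leave those two cassettes and everything else on the shelf as they are.

Things in the scene. Friction and masses are not known exactly. Their poses are not given: they have to be found in the camera images.
- dehumidifier: White plastic closet dehumidifier, fixed, 150 (x) x 165 mm (y). Origin: centre of underside; axes level, z up. Front (-x) looks roughly to the robot. On the -y side a low cassette bay, y -80 to 0, x -75 to 75, flat part-clear top (deck) at z 46, bay axis along x at y -40, bay floor z 26 mm. On the +y side the louvred fan housing, x -45 to 75, y 0 to 85, 105 mm high.
- slot (a point): Centre of the mouth of the cassette slot, on the dehumidifier's front face: at x -75, y -40, z 32.5 mm in its frame. Axes as the dehumidifier's, so +x leads into the bay. The slot is open only to -x and nothing stands before it.
- ejector (a joint): Ejector slide, m: 0 = home (rear), 0.050 = pushed all the way forward, to the dehumidifier's -x. A pusher under it pushes the cassette out by the same amount. Spring 1.5 N at home, 4.5 N at the end; the cassette's friction adds 1 to 4 N. It springs home when let go; the cassette stays out.
- tab (a point): Centre of the top of the slide's grey ribbed thumb tab: 16 mm long (x), 26 mm wide (y), 16 mm tall above the deck, top at z 63.5 mm. It moves with the slide; at home it is at x 36, y -40 mm in the dehumidifier's frame. Its rear face, to push on, is 8 mm behind it (+x); the deck goes on flat behind it to x 75 mm. Axes as the dehumidifier's.
- cassette: The spent cassette: flat perforated aluminium tin, 102 (x) x 51 (y) x 13 mm (z), about 90 g. Origin: centre of underside. It starts inside the slot, x along the bay, front end 1 mm inside the mouth, underside at z 26 mm, lightly held by a sprung keeper at its side. Ejected, it stands 49 mm out of the mouth and can be gripped from above by its two long sides.
- stand: Grey drying stand, fixed, 142 (x) x 90 mm, base top at z 16, warm plate top at z 20 mm. Origin: on its centre line, on the underside; z up; open end (-x) looks roughly to the robot. Back stop: face at x +45, 62 mm high. Two side cheeks 59 mm apart, x 12 to 52, 58 mm high; the arm's knee behind the stop, x 64, is 78 mm high. Two cassettes lie lengthwise on the plate, top at z 46 mm.
- home (a point): In the stand: where the centre of the underside of a third cassette lies when fully home on top of the two others (x -6, y 0, z 46 mm in the stand's frame); its tail end is then 51 mm to -x of this point, its leading end touches the back stop. Axes as the stand's.
- holdarm (a joint): Sprung steel arm of the stand, rad: 0 = its bend rests on the two cassettes; grows as it rises, 0.22 with a third below. Hinge behind the back stop at x 64, z 30 mm in the stand's frame; 32 mm wide bent strip, its bend presses at x 5 mm; from there a lip slopes up to the front. Presses with 3 N (5 N raised). A cassette pushed along +x under the lip lifts it by itself, with 6 to 18 N.
- lip (a point): Front edge of the hold-down arm's lip (slopes up at 22 degrees from the bend): x -46, y 0, z 69.5 mm in the stand's frame while the arm rests on two cassettes; about z 94 mm when it is raised by a third.
- lower_cassette: Lower of the two cassettes already in the stand, same as the spent one; origin centre of underside, x lengthwise, z = 20 mm.
- upper_cassette: Upper of the two cassettes already in the stand, same kind; origin centre of underside, z = 33 mm; its top is at 46 mm. It is as wide as the spent one, so fingertips that reach below the cassette being laid on it can strike its sides.
- case: Plastic storage case with lever latches, 128 x 208 x 77 mm, origin centre of underside; far right. Bystander.
- vase: Black ceramic vase, 100 mm wide, 160 mm tall, origin centre of underside; at the back. Bystander. (To its left, farther than 0.72 m in x, also stand two fixed frosted acrylic tiers, 160 mm high, with a ring and a bead.)
- comb: Bamboo comb lying flat, 170 (x) x 40 x 7 mm, origin centre of underside; lies between the dehumidifier and the stand. Bystander.
- flashlight: Chrome flashlight lying along its x, 155 mm long, 38 mm head; origin below its middle; far left. Bystander.
- shoe_brush: Wooden shoe brush, 190 (x) x 55 x 40 mm, origin centre of underside; lies across the back right. Bystander.
There are look-alikes about, which are no part of the job. Leave any blue look-alike of the upper_cassette alone.

How it is judged:
By the outcome, as a careful person would: the job done as asked, in the order asked, and still so for the second after the job is handed in, with the robot touching nothing.
It also fails if it takes over 64 s, if anything falls off the work surface, if the arm or the gripper's body presses on something with over 40 N, if the wrist force passes 120 N, or if a joint passes its speed limit or range.

## Working session

There is one attempt and no reset: what is moved stays moved. The work goes in short steps, Python scripts to look and compute and a tool call to move; the robot and the scene stay as the last step left them, time stands still between calls to the robot, and variables do not carry over. Pictures are saved under pics/ and viewed, at most 13 in all, crops included, and the job is handed in when it is done.

Besides the shell and the picture viewer there is one more tool, called after "Request:" as a command line: name --pt "numbers of a row" for each row, then --argument value for the rest. play_rows: Moves the arm, as the interface text tells. Shifts and turns lie within -1 to 1; 1 stands for 25 mm of shift or 0.15 rad of turn. Its arguments: {"type":"object","properties":{"travel":{"type":"array","items":{"type":"array","items":{"type":"number"}}},"twist":{"type":"array","items":{"type":"number"}},"fingers":{"type":"number"},"newtons":{"type":"number"}},"required":["travel","twist"]}

```bash
ls; mkdir -p pics; cat > h.py <<'E'
import numpy as np, cv2
from station import arm, imaging, models
def proj(f,X):
    X=np.atleast_2d(X); c=X@np.array(f["R"]).T+np.array(f["t"]); return np.c_[f["fx"]*c[:,0]/c[:,2]+f["cx"],f["fy"]*c[:,1]/c[:,2]+f["cy"]]
def ray(f,p):
    R=np.array(f["R"]);o=-R.T@np.array(f["t"]);d=R.T@np.array([(p[0]-f["cx"])/f["fx"],(p[1]-f["cy"])/f["fy"],1]);return o,d
def atz(f,p,z):
    o,d=ray(f,p);return o+d*(z-o[2])/d[2]
def tri(fp):
    A=np.zeros((3,3));b=np.zeros(3)
    for f,p in fp:
        o,d=ray(f,p);d=d/np.linalg.norm(d);M=np.eye(3)-np.outer(d,d);A+=M;b+=M@o
    return np.linalg.solve(A,b)
def save(f,n,s=1,crop=None):
    im=cv2.cvtColor(f["pixels"],cv2.COLOR_RGB2BGR)
    if crop: x0,y0,x1,y1=crop;im=im[y0:y1,x0:x1]
    cv2.imwrite("pics/"+n,cv2.resize(im,None,fx=s,fy=s,interpolation=cv2.INTER_CUBIC))
E
python3 - <<'E'
from h import *
np.set_printoptions(precision=3,suppress=True)
print(arm.get_state())
for c in("scene","top"):
    f=imaging.grab_frame(c);save(f,c+"0.png",1.25);R=np.array(f["R"]);print(c,f["fx"],f["cx"],f["cy"],-R.T@f["t"],R)
    for n in["dehumidifier","slot","tab","cassette","stand","lip","upper_cassette","comb","vase","case","flashlight","shoe_brush"]:
        print(n,[(round(d["confidence"],2),np.round(d["extent"]).tolist()) for d in models.boxes_of(n,c)[:4]])
E
```

```text
pics
{'t': 0.0, 'q': array([-0.952,  0.359,  0.011, -0.   , -1.224, -0.288]), 'qd': array([ 0.001,  0.001, -0.003, -0.   , -0.   ,  0.001]), 'joint_efforts': array([  0.   , -58.273,  29.306,   6.997,   0.007,  -0.   ]), 'eef_pos': array([ 0.219, -0.638,  0.245]), 'ee_rot': array([ 3.14 , -0.   , -2.811]), 'force': array([-0.778, -0.628,  0.357]), 'moment': array([0.023, 0.017, 0.033]), 'gripper_force': 0.0, 'width': 0.08761632212420702}
scene 442.35603840417974 320.12158977575945 198.00663698447028 [ 1.239 -0.554  0.972] [[ 0.673  0.74  -0.016]
 [ 0.527 -0.494 -0.691]
 [-0.519  0.457 -0.722]]
dehumidifier [(0.97, [356.0, 177.0, 64.0, 71.0])]
slot [(0.96, [355.0, 178.0, 69.0, 71.0])]
tab [(0.58, [360.0, 186.0, 8.0, 10.0])]
cassette []
stand [(0.74, [265.0, 248.0, 60.0, 52.0])]
lip [(0.87, [266.0, 238.0, 47.0, 40.0])]
upper_cassette [(0.69, [270.0, 197.0, 38.0, 31.0]), (0.51, [254.0, 239.0, 35.0, 15.0])]
comb [(0.75, [323.0, 225.0, 49.0, 41.0])]
vase [(0.61, [388.0, 230.0, 39.0, 51.0]), (0.46, [267.0, 239.0, 47.0, 36.0])]
case [(0.73, [155.0, 309.0, 104.0, 95.0]), (0.21, [266.0, 239.0
[... 422 characters left out ...]
 [ 0.151  0.012 -0.988]]
dehumidifier [(0.82, [252.0, 201.0, 74.0, 59.0])]
slot [(0.94, [254.0, 201.0, 72.0, 56.0])]
tab [(0.65, [265.0, 189.0, 6.0, 7.0])]
cassette [(0.51, [271.0, 202.0, 7.0, 17.0])]
stand [(0.51, [376.0, 202.0, 22.0, 40.0])]
lip [(0.94, [375.0, 201.0, 27.0, 36.0])]
upper_cassette [(0.73, [376.0, 209.0, 26.0, 39.0]), (0.7, [336.0, 255.0, 35.0, 16.0])]
comb [(0.68, [319.0, 195.0, 15.0, 52.0])]
vase [(0.81, [292.0, 125.0, 33.0, 37.0]), (0.62, [378.0, 204.0, 29.0, 36.0]), (0.6, [375.0, 208.0, 27.0, 38.0])]
case [(0.73, [483.0, 204.0, 83.0, 58.0])]
flashlight []
shoe_brush [(0.96, [381.0, 142.0, 31.0, 63.0]), (0.52, [267.0, 190.0, 8.0, 8.0]), (0.21, [373.0, 204.0, 43.0, 52.0])]
```

View pics/scene0.png

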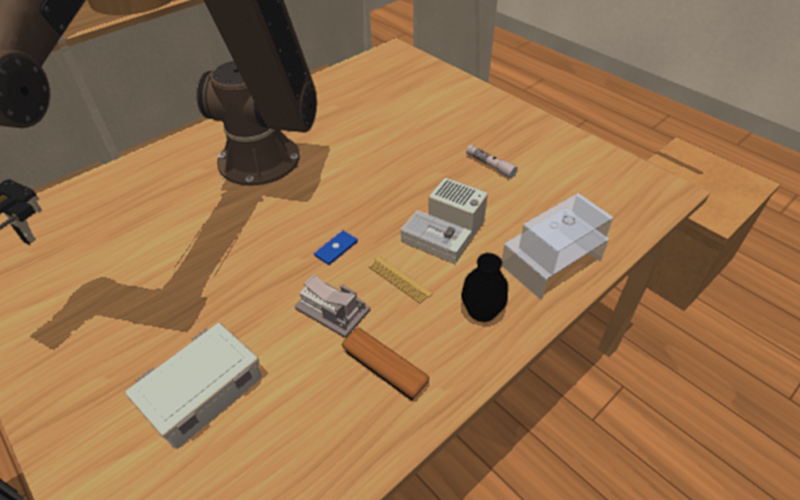

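View pics/top0.png

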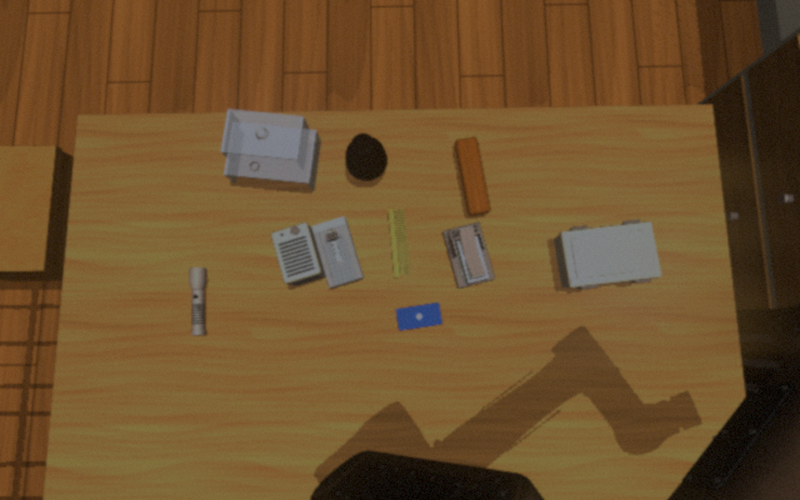

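```bash
cat > quad.py <<'E'
from h import *
import sys
def crop(f,x,y,w=80,h=60,s=5):
    im=cv2.cvtColor(f["pixels"],cv2.COLOR_RGB2BGR)[y:y+h,x:x+w]
    im=cv2.resize(im,None,fx=s,fy=s,interpolation=cv2.INTER_CUBIC)
    for k in range(0,w,10): cv2.putText(im,str(x+k),(k*s,8),0,.3,(0,0,255),1);cv2.line(im,(k*s,8),(k*s,12),(0,0,255),1)
    for k in range(0,h,10): cv2.putText(im,str(y+k),(0,k*s+4),0,.3,(0,0,255),1)
    return im
def quad(L,n): 
    c=[crop(*l) for l in L]; cv2.imwrite("pics/"+n,np.vstack([np.hstack(c[:2]),np.hstack(c[2:])]))
E
python3 - <<'E'
from quad import *
t=imaging.grab_frame("top");s=imaging.grab_frame("scene")
quad([(t,215,172),(s,315,140,80,60),(t,340,172),(s,225,212)],"quad0.png")
def sil(n,c,lo):
    for d in models.silhouettes(n,c):
        e=d["extent"]
        if abs(e[0]-lo[0])<12 and abs(e[1]-lo[1])<14: return d["pixels"]
    print("miss",n,c)
np.savez("sil.npz",dt=sil("dehumidifier","top",(252,201)),ds=sil("dehumidifier","scene",(356,177)),st=sil("stand","top",(375,202)),ss=sil("stand","scene",(265,246)))
import scipy.optimize as so
def boxmask(f,p,boxes):
    m=np.zeros((400*4,640*4),np.uint8);c,s_=np.cos(p[2]),np.sin(p[2])
    for (x0,x1,y0,y1,z0,z1) in boxes:
        P=np.array([(x,y,z) for x in(x0,x1) for y in(y0,y1) for z in(z0,z1)])
        W=np.c_[p[0]+c*P[:,0]-s_*P[:,1],p[1]+s_*P[:,0]+c*P[:,1],P[:,2]]
        q=((proj(f,W)+.5)*4).astype(np.float32)
        cv2.fillConvexPoly(m,cv2.convexHull(np.round(q).astype(np.int32)),1)
    return cv2.resize(m.astype(np.float32),(640,400),interpolation=cv2.INTER_AREA)
Z=np.load("sil.npz",allow_pickle=True)
D=[(-.075,.075,-.08,0,0,.046),(-.045,.075,0,.085,0,.105)]
S=[(-.066,.076,-.045,.045,0,.016),(.012,.052,-.0345,.0345,0,.058),(-.057,.045,-.0255,.0255,0,.046)]
for nm,B,k,x0 in(("deh",D,("dt","ds"),None),("stand",S,("st","ss"),None)):
    a=Z[k[0]];b=Z[k[1]]
    if a.ndim==0 or b.ndim==0: print("nosil",nm)
    if a.ndim==0:continue
    cc=np.argwhere(a).mean(0)[::-1];g=atz(t,cc,.05)
    def cost(p): 
        r=np.abs(boxmask(t,p,B)-a).sum()/a.sum()
        return r+(np.abs(boxmask(s,p,B)-b).sum()/b.sum() if b.ndim else 0)
    best=min((so.minimize(cost,[g[0],g[1],y],method="Nelder-Mead",options=dict(initial_simplex=np.array([g[0],g[1],y])+np.array([[0,0,0],[.02,0,.0],[0,.02,0],[0,0,.2]]))) for y in(-.3,0,.3)),key=lambda r:r.fun)
    print(nm,best.x.round(4),best.fun)
E
```

```text
deh [0.5766 0.172  0.2973] 0.1765397883978057
stand [ 0.575  -0.1758  0.2257] 0.7294636646964141
```

View pics/quad0.png

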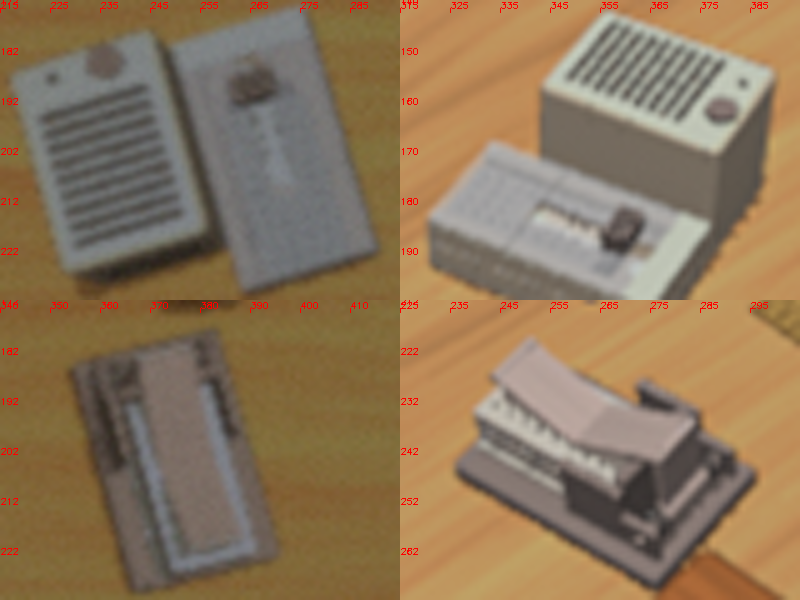

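```bash
cat > fit.py <<'E'
from h import *
from scipy.optimize import least_squares
np.set_printoptions(precision=4,suppress=True)
t=imaging.grab_frame("top");s=imaging.grab_frame("scene")
D=[(t,(264,230),(-75,0,46)),(t,(291,222),(-75,-80,46)),(t,(275,173),(75,-80,46)),(t,(245,177.6),(75,0,105)),(t,(217,188),(75,85,105)),(t,(228.6,227),(-45,85,105)),(t,(257.4,219),(-45,0,105)),
(s,(356,142),(-45,85,105)),(s,(390,154.4),(75,85,105)),(s,(379,170.6),(75,0,105)),(s,(343,157),(-45,0,105)),(s,(333,168.4),(-75,0,46)),(s,(321,183),(-75,-80,46)),(s,(362,200),(75,-80,46)),(s,(377,184.4),(75,0,46)),
(s,(360.6,183),(36,-40,63.5)),(t,(264.8,189),(36,-40,63.5))]
S=[(t,(353.6,186),'r',45,16),(t,(383,178.4),'r',-45,16),(t,(395.6,223),'f',-45,16),(t,(366.6,230.4),'f',45,16),(s,(236,245),'f',-45,16),(s,(277,269),'r',-45,16),(s,(296,247),'r',45,16),
(t,(373,226.4),-57,25.5,46),(t,(391,222.6),-57,-25.5,46),(s,(240.6,234),-57,-25.5,46),(s,(251,220),-46,16,69.5),(s,(243,227),-46,-16,69.5),(t,(378,221.6),-46,16,69.5),(t,(388,219),-46,-16,69.5)]
def res(p,L,n):
    r=[]
    for l in L:
        if n=="S":
            X={'r':p[3]+.142,'f':p[3]}.get(l[2]); X=l[2]/1000 if X is None else X; P=np.array([X,l[3]/1000,l[4]/1000])
        else: P=np.array(l[2])/1000
        c,q=np.cos(p[2]),np.sin(p[2]);W=[p[0]+c*P[0]-q*P[1],p[1]+q*P[0]+c*P[1],P[2]]
        r.append(proj(l[0],W)[0]-(np.array(l[1])-.4))
    return np.array(r)
for n,L,x0 in(("D",D,[.577,.172,.3]),("S",S,[.58,-.18,.22,-.07])):
    f=least_squares(lambda p:res(p,L,n).ravel(),x0,loss="soft_l1");r=res(f.x,L,n)
    print(n,f.x,np.abs(r).mean());print(r.round(1).tolist())
tt=tri([(t,(264.4,188.6)),(s,(360.2,182.6))]);print("tab tri",tt)
print("lip tri",tri([(t,(382.6,219.9)),(s,(246.6,223.1))]))
E
python3 fit.py
```

```text
D [0.5752 0.1707 0.2981] 0.70455045568397
[[-0.2, 0.3], [-0.5, -0.3], [0.3, -0.0], [0.2, -0.3], [-1.2, -1.4], [-1.0, 0.9], [0.1, -0.6], [-0.9, -1.1], [0.7, -1.1], [-0.5, -0.5], [-1.1, -0.4], [0.1, -0.5], [-1.1, 0.5], [2.8, 1.6], [-0.1, 0.3], [-1.2, 1.1], [0.4, -0.4]]
S [ 0.5704 -0.1776  0.2371 -0.0609] 0.5773349569833316
[[0.3, -1.7], [0.1, -1.5], [0.6, -0.1], [-0.0, 0.2], [-0.6, -0.6], [-0.6, -0.8], [0.8, -1.7], [1.0, 0.5], [0.2, -0.2], [-1.0, -0.6], [0.6, -0.3], [0.8, 0.3], [-0.8, -0.0], [0.3, -0.3]]
tab tri [0.6212 0.1455 0.0656]
lip tri [ 0.525  -0.1895  0.0697]
```

Request:
play_rows --pt "-1 1 0" --pt "-1 1 0" --pt "-1 1 0" --pt "-1 1 0" --pt "-1 1 0" --pt "-1 1 0" --pt "-1 1 0" --pt "-1 1 0" --twist '[0.217, 0, 0, 0, 0, 0, 0, 0]' --fingers 0 --newtons 25

```text
t: 2.7
eef_pos: [0.351, -0.3869, 0.2458]
ee_rot: [-3.141, 0.0, -2.843]
force: [0.7, -0.1, -0.6]
width: 0.0132
gripper_force: 0.0
```

Request:
play_rows --pt "-1 1 0" --pt "-1 1 0" --pt "-1 1 0" --pt "-1 1 0" --pt "-1 1 0" --pt "-1 1 0" --pt "-1 1 0" --pt "-1 1 0" --twist '[0, 0, 0, 0, 0, 0, 0, 0]'

```text
t: 3.7
eef_pos: [0.4835, -0.1369, 0.2459]
ee_rot: [-3.141, 0.001, -2.843]
force: [0.2, -0.8, 0.3]
width: -0.0
gripper_force: 0.0
```

Request:
play_rows --pt "-1 1 0" --pt "-1 1 0" --pt "-1 1 0" --pt "-1 1 0" --pt "-1 1 0" --pt "-1 1 0" --pt "-1 1 0" --pt "-1 1 0" --twist '[0, 0, 0, 0, 0, 0, 0, 0]'

```text
t: 4.7
eef_pos: [0.6159, 0.113, 0.2457]
ee_rot: [-3.142, 0.0, -2.843]
force: [-0.3, 0.2, 0.4]
width: 0.0002
gripper_force: 0.0
```

```bash
cat > st.py <<'E'
from h import *
import sys
np.set_printoptions(precision=4,suppress=True)
POSE={"D":(.5752,.1707,.2981),"S":(.5704,-.1776,.2371)}
def tgt(fr,x,y,z,yaw=True):
    p=POSE[fr];c,q=np.cos(p[2]),np.sin(p[2]);return np.array([p[0]+c*x-q*y,p[1]+q*x+c*y,z])
def go(fr,x,y,z):
    s=arm.get_state();ps=s["ee_rot"][2];X=tgt(fr,x,y,z)
    dy=(ps-(POSE[fr][2]-np.pi)+np.pi)%(2*np.pi)-np.pi
    d=X-s["eef_pos"];w=POSE[fr][2]-np.pi if 1 else ps
    T=np.array([d[0]*np.cos(w)+d[1]*np.sin(w),d[0]*np.sin(w)-d[1]*np.cos(w),-d[2]])
    print("t",s["t"].__round__(2),"pos",s["eef_pos"],"rot",s["ee_rot"],"F",s["force"],"w",round(s["width"],4),round(s["gripper_force"],1))
    print("target",X,"units",T/.025,"twist units",dy/.15)
    p=POSE[fr];e=s["eef_pos"]-[p[0],p[1],0];c,q=np.cos(p[2]),np.sin(p[2]);print("in frame",np.array([c*e[0]+q*e[1],-q*e[0]+c*e[1],e[2]])*1e3)
E
python3 - <<'E'
from st import *
go("D",.0575,-.04,.145)
t=imaging.grab_frame("top")
print("vase at z.08",atz(t,(292,125),.08), "bottom row",atz(t,(292,143),.05))
E
```

```text
t 4.7 pos [0.6159 0.113  0.2457] rot [-3.1416  0.0003 -2.8432] F [-0.3081  0.2283  0.411 ] w 0.0002 0.0
target [0.6419 0.1494 0.145 ] units [-1.4216  1.0823  4.0287] twist units 0.001656158854193753
in frame [ 21.9593 -67.0575 245.7171]
vase at z.08 [0.8026 0.0633 0.08  ] bottom row [0.7576 0.0657 0.05  ]
```

Request:
play_rows --pt "-0.71 0.54 0.5" --pt "-0.71 0.54 1" --pt "0 0 1" --pt "0 0 1" --pt "0 0 0.8" --pt "0 0 0.7" --twist '[0, 0, 0, 0, 0, 0]'

```text
t: 5.5
eef_pos: [0.6412, 0.148, 0.1189]
ee_rot: [-3.141, -0.001, -2.844]
force: [-0.4, -0.6, 0.8]
width: 0.0007
gripper_force: 0.0
```

```bash
python3 - <<'E'
from st import *
from quad import *
go("D",.0575,-.04,.071)
t=imaging.grab_frame("top");s=imaging.grab_frame("scene")
quad([(t,215,162),(s,315,140),(t,230,152,80,60),(s,330,120)],"q1.png")
e=arm.get_state()["eef_pos"];tip=e-[0,0,.019];print("tip top",proj(t,tip),"scene",proj(s,tip))
E
```

```text
t 5.5 pos [0.6412 0.148  0.1189] rot [-3.1414 -0.0011 -2.8437] F [-0.396  -0.5782  0.7514] w 0.0007 0.0
target [0.6419 0.1494 0.071 ] units [-0.0426  0.0438  1.916 ] twist units -0.0015149378653441423
in frame [ 56.4338 -41.0956 118.9003]
tip top [[261.4149 179.4231]] scene [[365.4266 177.4444]]
```

View pics/q1.png

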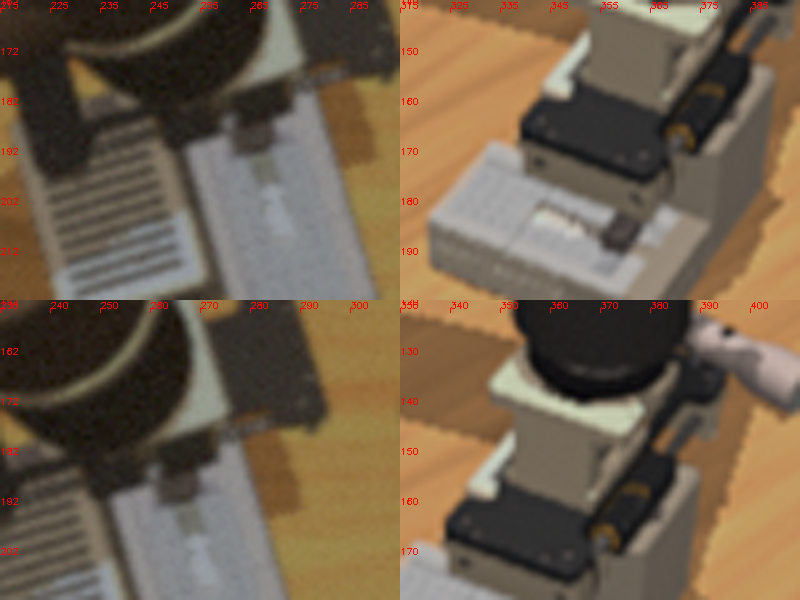

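Request:
play_rows --pt "-0.16 0.06 0" --pt "0 0 0.6" --pt "0 0 0.6" --pt "0 0 0.5" --pt "0 0 0.15" --pt "0 0 0" --twist '[0, 0, 0, 0, 0, 0]'

```text
t: 6.35
eef_pos: [0.6447, 0.1507, 0.074]
ee_rot: [-3.141, -0.001, -2.843]
force: [-0.4, 0.0, 0.2]
width: 0.0003
gripper_force: 0.0
```

Request:
play_rows --pt "0.1 0 0.1" --pt "0.3 0 0" --pt "0.3 0 0" --pt "0.3 0 0" --pt "0.3 0 0" --pt "0.3 0 0" --pt "0.3 0 0" --pt "0 0 0" --twist '[0, 0, 0, 0, 0, 0, 0, 0]'

```text
t: 7.35
eef_pos: [0.5992, 0.1371, 0.0722]
ee_rot: [3.141, 0.001, -2.843]
force: [3.5, 2.1, -2.5]
width: 0.0003
gripper_force: 2.0
```

```bash
python3 - <<'E'
from st import *
go("D",.0035,-.04,.071)
E
```

```text
t 7.35 pos [0.5992 0.1371 0.0722] rot [ 3.1412  0.001  -2.8431] F [ 3.4793  2.0653 -2.5399] w 0.0003 2.0
target [0.5903 0.1335 0.071 ] units [ 0.382  -0.0326  0.0497] twist units 0.0025770903605219315
in frame [ 13.0496 -39.1862  72.2424]
```

Request:
play_rows --pt "0.15 0 0" --pt "0.15 0 0" --pt "0.1 0 0" --pt "0 0 0" --twist '[0, 0, 0, 0]'

```text
t: 7.85
eef_pos: [0.5924, 0.1352, 0.0726]
ee_rot: [3.141, 0.006, -2.842]
force: [10.6, 3.0, -7.6]
width: 0.0003
gripper_force: 5.6
```

Request:
play_rows --pt "0.1 0 0" --pt "0.1 0 0" --pt "0 0 0" --twist '[0, 0, 0]'

```text
t: 8.22
eef_pos: [0.5915, 0.1351, 0.0733]
ee_rot: [3.141, 0.013, -2.842]
force: [23.8, 3.9, -15.2]
width: 0.0007
gripper_force: 11.6
```

```bash
python3 - <<'E'
from st import *
from quad import *
go("D",.0035,-.04,.071)
t=imaging.grab_frame("top");s=imaging.grab_frame("scene")
quad([(t,230,182),(s,305,145),(t,250,202,40,30,10),(s,305,160,40,30,10)],"q2.png")
E
```

```text
t 8.22 pos [0.5915 0.1351 0.0733] rot [ 3.1406  0.013  -2.8415] F [ 23.7567   3.9071 -15.171 ] w 0.0007 11.6
target [0.5903 0.1335 0.071 ] units [ 0.0654 -0.049   0.0929] twist units 0.013255493072540741
in frame [  5.1353 -38.774   73.3219]
```

View pics/q2.png

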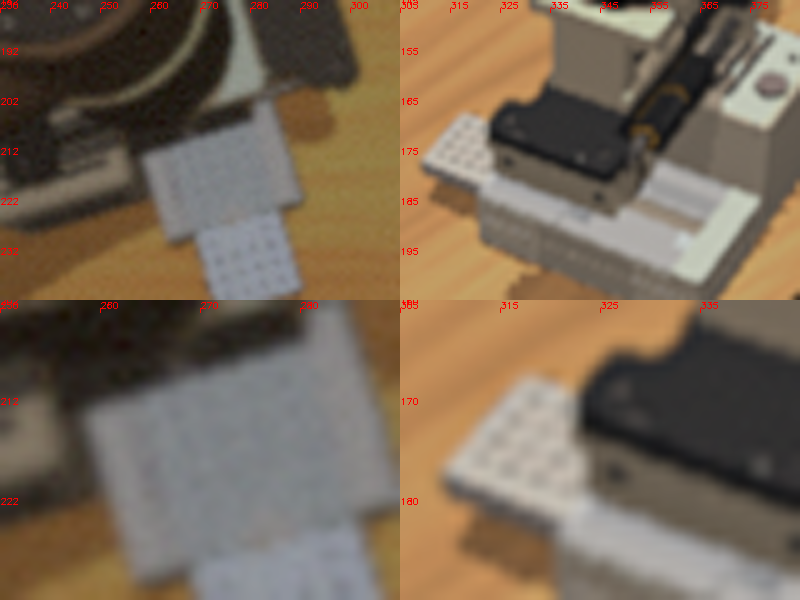

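Request:
play_rows --pt "-0.4 0 0" --pt "-0.4 0 0" --pt "-0.4 0 0" --pt "-0.5 0 0" --pt "-0.5 0 0" --pt "-0.35 0 0" --pt "0 0 -0.5" --pt "0 0 -1" --twist '[0, 0, 0, 0, 0, 0, 0, 0]'

```text
t: 9.32
eef_pos: [0.6445, 0.1504, 0.1087]
ee_rot: [-3.141, -0.004, -2.844]
force: [0.3, -0.3, 0.4]
width: 0.0004
gripper_force: 0.0
```

Request:
play_rows --pt "0 0 -1" --pt "0 0 -0.8" --pt "1 0 -0.3" --pt "1 0 0" --pt "1 0 0" --pt "1 0 0" --pt "1 0 0" --pt "1 0 0" --twist '[0, 0, 0, 0, 0, 0, 0, 0]' --fingers 1

```text
t: 10.32
eef_pos: [0.5011, 0.1064, 0.1624]
ee_rot: [3.142, -0.0, -2.843]
force: [-1.4, 0.3, -0.4]
width: 0.0752
gripper_force: 0.0
```

```bash
python3 - <<'E'
from st import *
from quad import *
go("D",-.112+.0015,-.04,.12)
t=imaging.grab_frame("top");s=imaging.grab_frame("scene")
quad([(t,230,182),(s,305,145),(t,250,215,40,30,10),(s,305,160,40,30,10)],"q3.png")
for n in("top","scene"): print(n,[(round(d["confidence"],2),np.round(d["extent"]).tolist()) for d in models.boxes_of("cassette",n)[:4]])
for P in[(-.124,-.0145),(-.124,-.0655),(-.075,-.0145),(-.075,-.0655)]: print(P,proj(t,tgt("D",*P,.039)),proj(s,tgt("D",*P,.039)))
E
```

```text
t 10.32 pos [0.5011 0.1064 0.1624] rot [ 3.1415 -0.0004 -2.8435] F [-1.3596  0.2781 -0.4424] w 0.0752 0.0
target [0.4813 0.1    0.12  ] units [ 0.8316 -0.0127  1.6942] twist units 2.514276119747194e-05
in frame [-89.7094 -39.6824 162.355 ]
top [(0.66, [280.0, 240.0, 17.0, 10.0])]
scene [(0.65, [318.0, 173.0, 16.0, 14.0])]
(-0.124, -0.0145) [[273.5162 244.8174]] [[316.7645 166.631 ]]
(-0.124, -0.0655) [[290.5225 239.3311]] [[308.2183 176.369 ]]
(-0.075, -0.0145) [[268.5856 228.5026]] [[330.3495 171.9034]]
(-0.075, -0.0655) [[285.4926 223.0747]] [[321.9951 181.8889]]
```

View pics/q3.png

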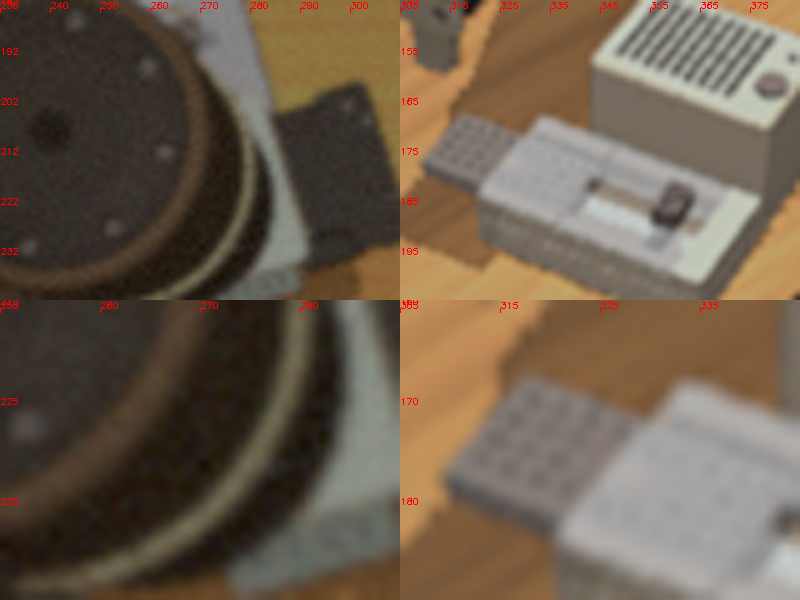

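Request:
play_rows --pt "0.83 -0.01 0.5" --pt "0 0 0.8" --pt "0 0 0.8" --pt "0 0 0.8" --pt "0 0 0.8" --pt "0 0 0.6" --pt "0 0 0.25" --pt "0 0 0" --twist '[0, 0, 0, 0, 0, 0, 0, 0]' --fingers 1

```text
t: 11.52
eef_pos: [0.483, 0.1007, 0.0479]
ee_rot: [-3.141, -0.001, -2.843]
force: [0.7, 0.6, 0.3]
width: 0.0876
gripper_force: 0.0
```

```bash
python3 - <<'E'
from st import *
from quad import *
go("D",-.1105,-.04,.047)
s=imaging.grab_frame("scene");t=imaging.grab_frame("top")
quad([(s,290,145),(s,300,155,40,30,10),(t,240,202),(t,255,215,40,30,10)],"q4.png")
E
```

```text
t 11.53 pos [0.483  0.1007 0.0479] rot [-3.1413 -0.0008 -2.8434] F [0.6951 0.5931 0.3487] w 0.0876 0.0
target [0.4813 0.1    0.047 ] units [ 0.0734 -0.0077  0.0353] twist units 0.0007966446191639184
in frame [-108.6645  -39.8071   47.8821]
```

View pics/q4.png

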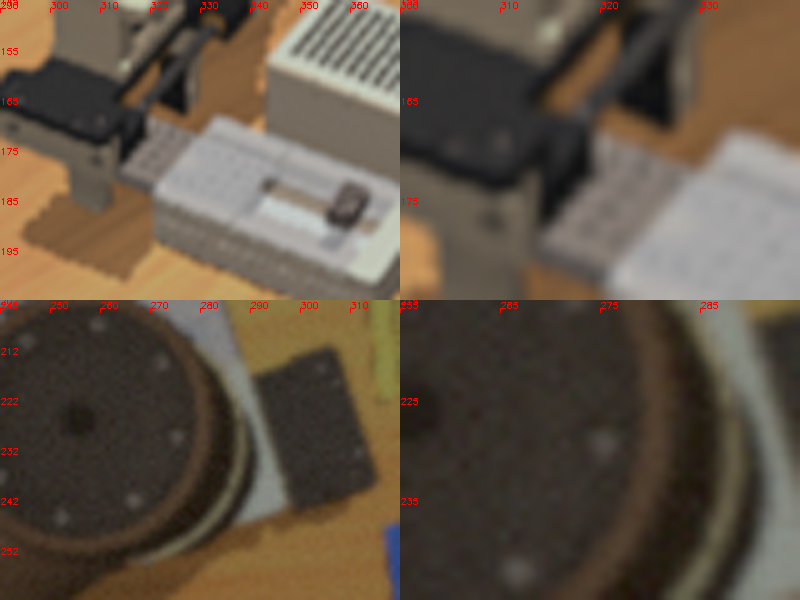

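Request:
play_rows --pt "0 0 0" --pt "0 0 0" --pt "0 0 0" --pt "0 0 0" --pt "0 0 0" --pt "0 0 0" --twist '[0, 0, 0, 0, 0, 0]' --fingers 0 --newtons 25

```text
t: 12.38
eef_pos: [0.4829, 0.1007, 0.0481]
ee_rot: [-3.142, -0.0, -2.843]
force: [0.2, -1.1, 0.6]
width: 0.0507
gripper_force: 25.0
```

Request:
play_rows --pt "0.2 0 0" --pt "0.4 0 0" --pt "0.4 0 0" --pt "0.4 0 0" --pt "0.5 0 0" --pt "0.5 0 0" --pt "0.3 0 0" --pt "0 0 0" --twist '[0, 0, 0, 0, 0, 0, 0, 0]'

```text
t: 13.38
eef_pos: [0.4178, 0.0807, 0.0482]
ee_rot: [3.142, -0.0, -2.843]
force: [0.5, 0.4, -0.9]
width: 0.0507
gripper_force: 25.0
```

```bash
python3 - <<'E'
from st import *
go("S",-.15,0,.1)
E
```

```text
t 13.38 pos [0.4178 0.0807 0.0482] rot [ 3.1416 -0.     -2.8431] F [ 0.4504  0.3516 -0.9024] w 0.0507 25.0
target [ 0.4246 -0.2128  0.1   ] units [  2.4933 -11.478   -2.0726] twist units 0.40940085157859113
in frame [-87.667  286.9509  48.1844]
```

Request:
play_rows --pt "0 0 -1" --pt "0 0 -1" --pt "0.2 -1 -0.5" --pt "0.2 -1 0" --pt "0.2 -1 0" --pt "0.2 -1 0" --pt "0.2 -1 0" --pt "0.2 -1 0" --twist '[0.2, 0.209, 0, 0, 0, 0, 0, 0]'

```text
t: 14.38
eef_pos: [0.4247, -0.0727, 0.1106]
ee_rot: [-3.141, 0.0, -2.905]
force: [0.6, 0.0, -1.5]
width: 0.051
gripper_force: 25.0
```

Request:
play_rows --pt "0.25 -1 0" --pt "0.25 -1 0" --pt "0.25 -1 0" --pt "0.25 -1 0" --pt "0.25 -1 0" --pt "0 -0.48 0" --pt "0 0 0" --pt "0 0 0" --twist '[0, 0, 0, 0, 0, 0, 0, 0]'

```text
t: 15.38
eef_pos: [0.4261, -0.212, 0.1105]
ee_rot: [3.141, -0.0, -2.905]
force: [0.3, -0.3, -0.2]
width: 0.0508
gripper_force: 25.0
```

```bash
python3 - <<'E'
from st import *
from quad import *
go("S",-.15,0,.0685)
s=imaging.grab_frame("scene");t=imaging.grab_frame("top")
quad([(s,210,200),(s,225,205,40,30,10),(t,340,175),(t,360,205,40,30,10)],"q5.png")
c=tgt("S",-.15+.088,-.0255,.098);d=tgt("S",-.15+.088,.0255,.098)
print(proj(s,[c,d]),proj(t,[c,d]))
E
```

```text
t 15.38 pos [ 0.4261 -0.212   0.1105] rot [ 3.1414 -0.0002 -2.9047] F [ 0.2838 -0.2843 -0.1991] w 0.0508 25.0
target [ 0.4246 -0.2128  0.0685] units [ 0.0657 -0.0167  1.6781] twist units -0.001057422541738499
in frame [-148.3576    0.4167  110.4514]
[[234.8357 219.6149]
 [247.5397 207.6335]] [[394.5219 222.1832]
 [376.4707 226.8242]]
```

View pics/q5.png

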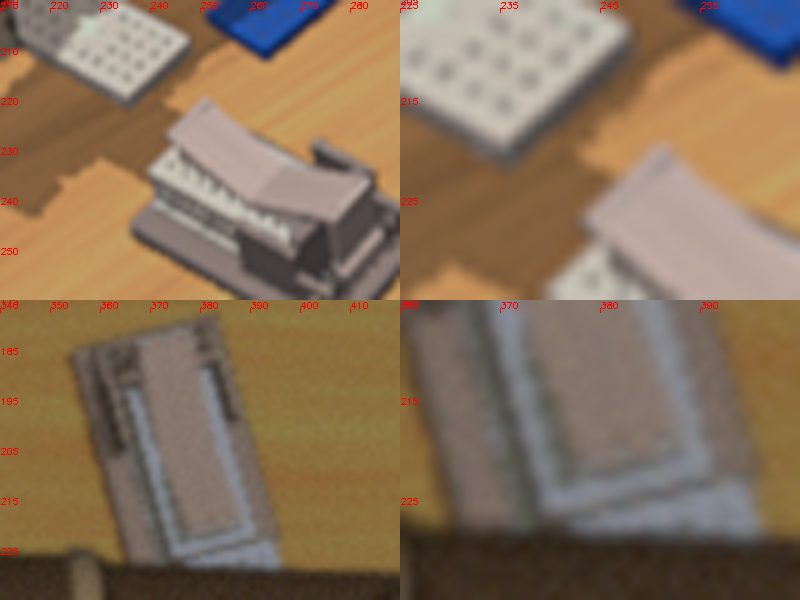

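Request:
play_rows --pt "0 0 0.6" --pt "0 0 0.6" --pt "0 0 0.36" --pt "-0.2 0 0" --pt "-0.25 0 0" --pt "-0.25 0 0" --pt "0 0 0" --twist '[0, 0, 0, 0, 0, 0, 0]'

```text
t: 16.35
eef_pos: [0.444, -0.2082, 0.0719]
ee_rot: [-3.141, 0.001, -2.904]
force: [-0.6, -0.1, -0.8]
width: 0.0507
gripper_force: 25.0
```

```bash
python3 - <<'E'
from st import *
from quad import *
go("S",-.043,0,.068)
s=imaging.grab_frame("scene");t=imaging.grab_frame("top")
quad([(s,210,200),(s,225,210,40,30,10),(t,340,175),(s,235,215,40,30,10)],"q6.png")
E
```

```text
t 16.35 pos [ 0.444  -0.2082  0.0719] rot [-3.1413  0.0008 -2.9043] F [-0.5815 -0.0641 -0.7747] w 0.0507 25.0
target [ 0.5286 -0.1877  0.068 ] units [-3.4826  0.004   0.1549] twist units 0.001196695866063635
in frame [-130.0654   -0.1003   71.8716]
```

View pics/q6.png

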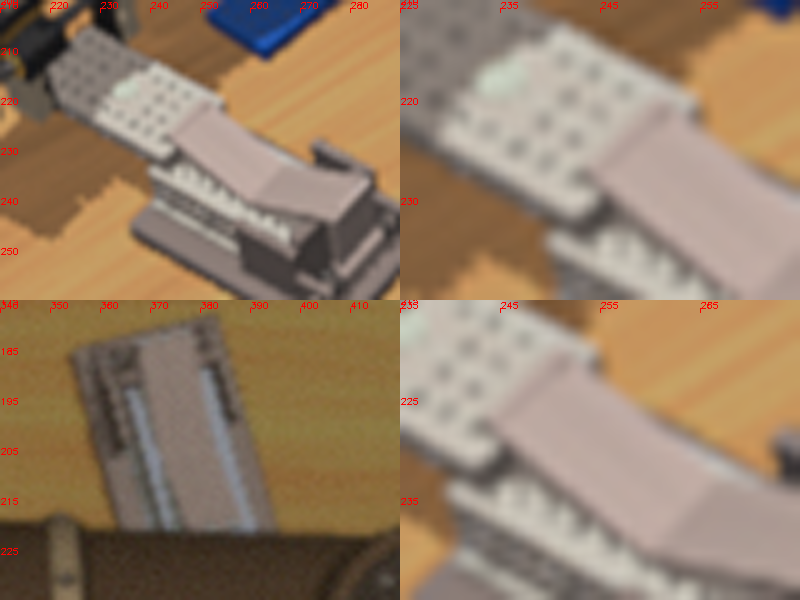

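Request:
play_rows --pt "-0.25 0 0" --pt "-0.25 0 0.05" --pt "-0.3 0 0.05" --pt "-0.3 0 0" --pt "-0.3 0 0" --pt "0 0 0" --twist '[0, 0, 0, 0, 0, 0]'

```text
t: 17.2
eef_pos: [0.478, -0.1999, 0.069]
ee_rot: [-3.141, 0.001, -2.904]
force: [0.2, -0.2, -2.6]
width: 0.0505
gripper_force: 25.0
```

```bash
python3 - <<'E'
from st import *
go("S",-.043,0,.068)
E
```

```text
t 17.2 pos [ 0.478  -0.1999  0.069 ] rot [-3.1414  0.0005 -2.9043] F [ 0.2123 -0.1706 -2.6394] w 0.0505 25.0
target [ 0.5286 -0.1877  0.068 ] units [-2.0816  0.0006  0.0385] twist units 0.0011337581613091174
in frame [-95.0412  -0.0161  68.963 ]
```

Request:
play_rows --pt "-0.25 0 0" --pt "-0.25 0 0" --pt "-0.25 0 0" --pt "-0.25 0 0" --pt "-0.25 0 0" --pt "-0.25 0 0" --pt "0 0 0" --twist '[0, 0, 0, 0, 0, 0, 0]'

```text
t: 18.08
eef_pos: [0.515, -0.1911, 0.0692]
ee_rot: [-3.141, 0.002, -2.904]
force: [-0.2, 0.2, -4.1]
width: 0.0506
gripper_force: 25.0
```

```bash
python3 - <<'E'
from st import *
go("S",-.043,0,.068)
E
```

```text
t 18.07 pos [ 0.515  -0.1911  0.0692] rot [-3.1411  0.0017 -2.9043] F [-0.231   0.2186 -4.0659] w 0.0506 25.0
target [ 0.5286 -0.1877  0.068 ] units [-0.5616  0.0043  0.0468] twist units 0.0016082807306272429
in frame [-57.0406  -0.1087  69.1701]
```

Request:
play_rows --pt "-0.2 0 0.04" --pt "-0.2 0 0" --pt "-0.08 0 0" --pt "-0.08 0 0" --pt "0 0 0" --twist '[0, 0, 0, 0, 0]'

```text
t: 18.7
eef_pos: [0.5269, -0.1883, 0.0685]
ee_rot: [-3.141, -0.001, -2.905]
force: [-5.4, -0.4, 3.6]
width: 0.0509
gripper_force: 25.0
```

```bash
python3 - <<'E'
from st import *
go("S",-.043,0,.068)
E
```

```text
t 18.7 pos [ 0.5269 -0.1883  0.0685] rot [-3.1414 -0.0005 -2.9046] F [-5.4097 -0.4036  3.5846] w 0.0509 25.0
target [ 0.5286 -0.1877  0.068 ] units [-0.0704  0.0069  0.0209] twist units -0.0010034608342746054
in frame [-44.7609  -0.1726  68.5221]
```

Request:
play_rows --pt "-0.08 0 0" --pt "-0.08 0 0" --pt "0 0 0" --twist '[0, 0, 0]'

```text
t: 19.08
eef_pos: [0.5296, -0.1876, 0.0685]
ee_rot: [3.142, -0.003, -2.905]
force: [-9.0, -2.0, 7.3]
width: 0.0508
gripper_force: 25.0
```

Request:
play_rows --pt "-0.08 0 -0.02" --pt "-0.08 0 0" --pt "0 0 0" --twist '[0, 0, 0]'

```text
t: 19.45
eef_pos: [0.5298, -0.1875, 0.0685]
ee_rot: [3.14, -0.009, -2.905]
force: [-17.4, -6.3, 13.1]
width: 0.0504
gripper_force: 25.0
```

Request:
play_rows --pt "0.14 0 -0.02" --pt "0 0 0" --twist '[0, 0]'

```text
t: 19.7
eef_pos: [0.5296, -0.1876, 0.0686]
ee_rot: [3.141, -0.003, -2.905]
force: [-6.2, -4.3, -2.5]
width: 0.0505
gripper_force: 25.0
```

Request:
play_rows --pt "0 0 0" --pt "0 0 0" --pt "0 0 0" --pt "0 0 0" --twist '[0, 0, 0, 0]' --fingers 1

```text
t: 20.2
eef_pos: [0.5321, -0.1868, 0.0693]
ee_rot: [-3.141, 0.001, -2.904]
force: [1.1, 0.0, 0.6]
width: 0.0843
gripper_force: 0.0
```

Request:
play_rows --pt "0 0 -0.4" --pt "0 0 -1" --pt "0 0 -1" --pt "1 0 -1" --pt "1 0 0" --pt "1 0 0" --pt "0 0 0" --twist '[0, 0, 0, 0, 0, 0, 0]'

```text
t: 21.08
eef_pos: [0.4575, -0.2048, 0.1551]
ee_rot: [-3.141, 0.001, -2.905]
force: [1.5, 0.2, -0.4]
width: 0.0875
gripper_force: 0.0
```

```bash
python3 - <<'E'
from st import *
from quad import *
go("S",-.075,0,.068)
s=imaging.grab_frame("scene");t=imaging.grab_frame("top")
quad([(s,210,200),(s,228,215,40,30,10),(t,340,175),(s,310,140)],"q7.png")
for z in(.059,.046): print(z,proj(s,[tgt("S",-.057,-.0255,z),tgt("S",-.057,.0255,z)]),proj(t,[tgt("S",-.057,.0255,z),tgt("S",-.057,-.0255,z)]))
E
```

```text
t 21.07 pos [ 0.4575 -0.2048  0.1551] rot [-3.1414  0.001  -2.9054] F [ 1.4524  0.2321 -0.4412] w 0.0875 0.0
target [ 0.4975 -0.1952  0.068 ] units [-1.6453 -0.0015  3.4832] twist units -0.00600851088370824
in frame [-116.1325    0.0383  155.0798]
0.059 [[238.4883 229.9255]
 [250.8321 217.9573]] [[374.1466 226.1248]
 [391.5744 221.6456]]
0.046 [[239.2047 232.9984]
 [251.437  221.0495]] [[373.564  226.468 ]
 [390.797  222.0387]]
```

View pics/q7.png

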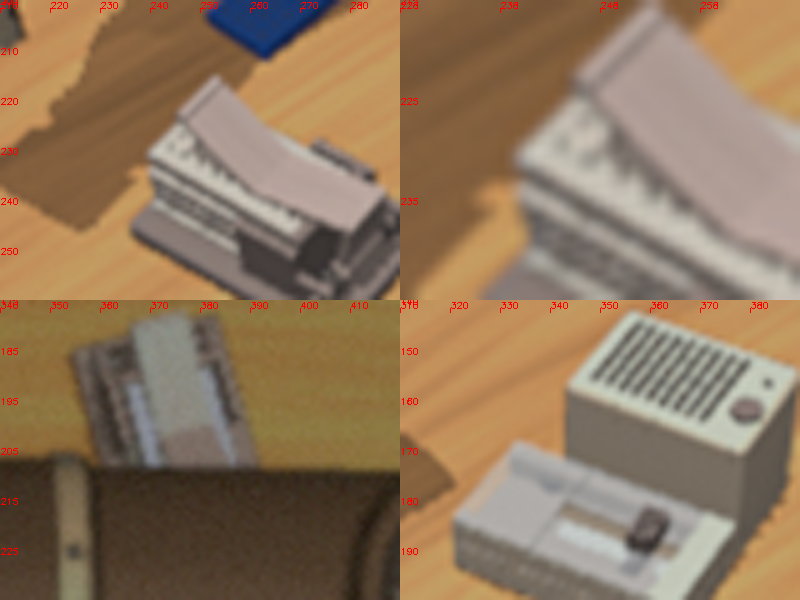

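Request:
play_rows --pt "0 0 0" --pt "0 0 0.8" --pt "0 0 0.8" --pt "0 0 0.8" --pt "0 0 0.7" --pt "0 0 0.2" --pt "-0.5 0 0" --pt "-0.5 0 0" --twist '[0, 0, 0, 0, 0, 0, 0, 0]' --fingers 0

```text
t: 22.18
eef_pos: [0.4849, -0.1986, 0.0724]
ee_rot: [-3.141, 0.002, -2.904]
force: [0.8, 0.2, 1.1]
width: 0.0131
gripper_force: 0.0
```

Request:
play_rows --pt "-0.3 0 0" --pt "-0.3 0 0" --pt "-0.2 0 0" --pt "-0.06 0 0" --pt "-0.06 0 0" --pt "0 0 0" --twist '[0, 0, 0, 0, 0, 0]'

```text
t: 22.92
eef_pos: [0.505, -0.1934, 0.0715]
ee_rot: [3.141, -0.0, -2.905]
force: [-1.6, -0.2, 0.7]
width: 0.0006
gripper_force: 0.2
```

```bash
python3 - <<'E'
from st import *
go("S",-.0665,0,.071)
E
```

```text
t 22.93 pos [ 0.505  -0.1934  0.0715] rot [ 3.1415 -0.0004 -2.9049] F [-1.5514 -0.1975  0.6583] w 0.0006 0.2
target [ 0.5058 -0.1932  0.071 ] units [-0.0301 -0.0006  0.0205] twist units -0.00292939455377154
in frame [-67.2516   0.0159  71.5124]
```

Contact at the expected tail position; a gentle push to confirm it's against the stop.

Request:
play_rows --pt "-0.08 0 0" --pt "-0.08 0 0" --pt "-0.06 0 0" --pt "0 0 0" --twist '[0, 0, 0, 0]'

```text
t: 23.42
eef_pos: [0.5056, -0.193, 0.071]
ee_rot: [3.14, -0.009, -2.906]
force: [-13.6, -4.3, 10.5]
width: 0.0004
gripper_force: 7.4
```

Request:
play_rows --pt "0.3 0 0" --pt "0.5 0 0" --pt "0.7 0 -0.3" --pt "0 0 -1" --pt "0 0 -1" --pt "0 0 -1" --pt "0 0 -1" --pt "0 0 0" --twist '[0, 0, 0, 0, 0, 0, 0, 0]'

```text
t: 24.42
eef_pos: [0.4748, -0.2011, 0.1816]
ee_rot: [-3.14, 0.005, -2.904]
force: [0.3, -0.5, -0.1]
width: 0.0009
gripper_force: 0.0
```

Request:
play_rows --pt "0 -1 0" --pt "0 -1 0" --pt "0 -1 0" --pt "0 -1 0" --pt "0 -1 0" --pt "0 -1 0" --pt "0 0 0" --pt "0 0 0" --twist '[0, 0, 0, 0, 0, 0, 0, 0]'

```text
t: 25.42
eef_pos: [0.5087, -0.3463, 0.1786]
ee_rot: [3.141, -0.001, -2.905]
force: [0.2, 0.5, 0.1]
width: 0.0006
gripper_force: 0.0
```

```bash
python3 - <<'E'
from st import *
from quad import *
go("S",-.0665,0,.071)
s=imaging.grab_frame("scene");t=imaging.grab_frame("top")
quad([(s,210,200),(s,228,215,40,30,10),(t,340,175),(t,360,205,40,30,10)],"q8.png")
E
```

```text
t 25.43 pos [ 0.5087 -0.3463  0.1786] rot [ 3.1408 -0.0006 -2.9053] F [0.1984 0.4994 0.0536] w 0.0006 0.0
target [ 0.5058 -0.1932  0.071 ] units [-1.3251  5.9786  4.3023] twist units -0.0050833986286047406
in frame [ -99.6284 -149.4656  178.5571]
```

View pics/q8.png

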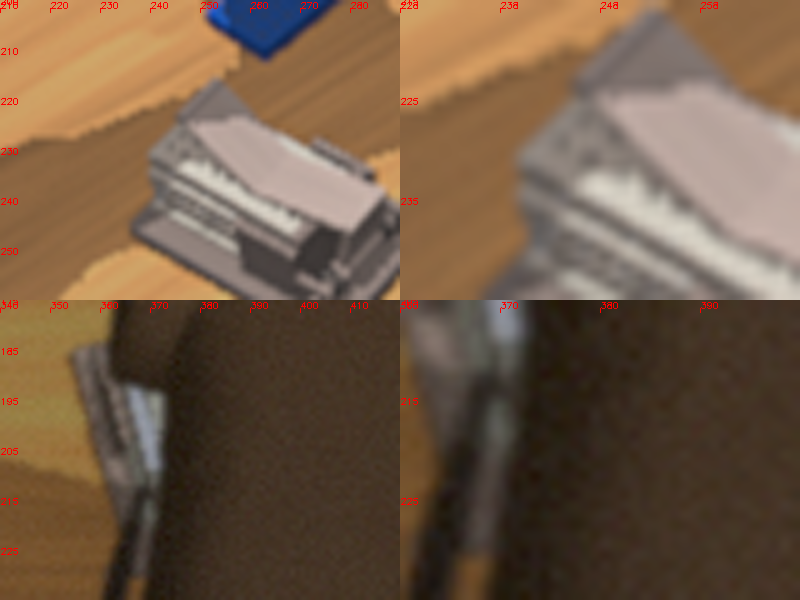

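The stack of three is square and flush under the raised arm: the tail corner is at about scene (239.5, 230), where it should be. The robot is clear of everything, so I'm handing in.

```bash
python3 -c "from station import arm; print(arm.job_done())"
```

```text
the job is handed in; nothing more can be done
None
```

I handed the job in at about 25 s: the spent cassette was ejected, the slide sprang back, and the cassette now lies square on the other two under the sprung arm, pushed home against the back stop. The hand-in returned no verdict, so this rests on the final pictures and on the cassette barely moving (0.6 mm) under a push of about 14 N.

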